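# Work the pedal of the oily-waste can and ease its lid shut

### The job

Hold the green oily-waste can open for me: press its pedal down with your fingertips until the lid is fully open, and keep it there for three full seconds while I drop in my wipes. Then let the pedal up slowly so that the lid comes down gently and settles shut without slamming, and move your hand clear. Work it by the pedal only, without touching the lid, and leave the can and everything else on the bench standing where they are.

Things in the scene. Friction and masses are not known exactly. Their poses are not given: they have to be found in the camera images.
- can: the green steel oily-waste can with its linked pedal and lid: 190 mm across, 205 mm high with the lid shut, 2.6 kg, standing loose on the bench. Origin at the centre of its underside; z up; the pedal sticks out along the can's -x, the lid hinge stands on brackets at its +x side, 126 mm from the axis and 185 mm up
- pedal_pad (a point): centre of the top face of the black rubber tread of the pedal, moving with it. The tread is 40 mm (along the can's x) by 62 mm (across). With the lid shut it lies 178 mm from the can's axis (83 mm clear of the can's wall) and 58 mm above the bench, sloping 0.09 rad down towards the can; fully pressed it is 21 mm above the bench, at the same distance from the axis to 2 mm
- pedal_lever (a joint): angle of the pedal lever, rad: 0 up (lid shut), 0.17 fully down on its stop (lid fully open). It turns about a pivot 215 mm from the tread, 30 mm above the bench under the can. Pressing the tread slowly takes about 8 to 13 N at first, falling to about half that as the lid rises; the weight of the lid pushes the pedal back up
- lid_hinge (a joint): opening angle of the lid, rad: 0 shut, 1.047 (60 degrees) fully open against its stop; always 6.16 times the pedal angle, through the push rod at the back. If the pedal is let go the lid falls shut at once and slams
- lid: the green lid, a flat dome 202 mm across and 25 mm thick, hinged at the can's +x side, its free edge above the pedal side; rises to 390 mm above the bench when open, swinging away from the pedal. Origin at the centre of the lid, 185 mm above the bench when shut
- reel: bystander: black graphite baitcasting reel with a silver crank, about 100 x 95 x 48 mm; origin at the centre of its underside
- mug: bystander: red ceramic mug of spare swivels, 80 mm across, 92 mm tall, handle to its +y; origin at the centre of its underside
- lure: bystander: yellow silicone shad lure, 95 mm long along its x, 20 mm high, lying beside the pedal; origin on the bench under its middle
- pliers: bystander: stainless pliers with black grips lying flat beside the pedal, 180 mm long along x (jaws to +x), 13 mm high; origin on the bench under the pivot
- oil_bottle: bystander: small amber bottle of reel oil with a black cap, 42 mm across, 105 mm tall; origin at the centre of its underside
- line_spool: bystander: white spool of blue line lying flat, 66 mm across, 30 mm high; origin at the centre of its underside
- grease_tin: bystander: round pale silver-grey grease tin, 60 mm across, 46 mm high; origin at the centre of its underside

How it is judged:
On the way, in this order (a step that is already met when the one before it is completed fails the run):
1. the pedal is pressed and the lid stands fully open (over 55 of its 60 degrees) for three seconds, with 0.4 s of grace (value of joint lid_hinge above 0.96 rad), for 2.6 s.
2. the lid is let down until it is shut (value of joint lid_hinge below 0.03 rad), for 0.2 s.
At the end, for the whole second after the job is handed in: After the lid has stood open (over 0.96 rad) for 2.6 s, it is shut (under 0.03 rad) and at rest with the pedal up, the can upright and within 20 mm of where it stood, and every other thing on the bench within 20 mm of its start (value of joint lid_hinge below 0.03 rad and value of joint pedal_lever below 0.01 rad and velocity of joint lid_hinge between -0.1 and 0.1 rad/s and angle between can's own z axis and vertical below 0.08 rad and distance of each of can, reel, mug, lure, pliers, oil_bottle, line_spool, grease_tin from where it was at the start of the episode below 0.02 m); the robot touches nothing.
It fails at once if the lid drops or slams: it closes faster than 1.5 rad/s (the free edge at about 0.35 m/s) (velocity of joint lid_hinge below -1.5 rad/s).
It fails at once if the fingers touch the lid, or the arm or hand behind the fingers leans on the can, its lid or its pedal (contact force between the fingers and lid above 1 N or contact force between the arm and can above 2 N).
It fails at once if the can is tipped, lifted or shoved more than 20 mm (not (angle between can's own z axis and vertical below 0.08 rad) or not (distance of can from where it was at the start of the episode below 0.02 m)).
It fails at once if a bystander is lifted, carried or knocked more than 20 mm, or the mug or bottle is tipped (not (distance of reel from where it was at the start of the episode below 0.02 m) or not (distance of mug from where it was at the start of the episode below 0.02 m) or not (distance of lure from where it was at the start of the episode below 0.02 m) or not (distance of pliers from where it was at the start of the episode below 0.02 m) or not (distance of oil_bottle from where it was at the start of the episode below 0.02 m) or not (distance of line_spool from where it was at the start of the episode below 0.02 m) or not (distance of grease_tin from where it was at the start of the episode below 0.02 m) or angle between any of mug, oil_bottle's own z axis and vertical above 0.4 rad).
It also fails if it takes over 58 s, if anything falls off the work surface, if the arm or the gripper's body presses on something with over 40 N, if the wrist force passes 120 N, or if a joint passes its speed limit or range.

### The arm

A 6-joint arm with a two-finger parallel gripper is mounted at the origin on the work surface. World frame = base frame: x ahead of the robot, y to its left, z up, the work surface at z = 0. Lengths are in m, angles in rad, forces in N, time in s.
With the tool pointing down it reaches from about 0.375 to 0.9 m from the base axis. Payload 3.1 kg.
Tool frame: the origin (TCP) lies at the very end of the fingers, on their centre line; the grasp point (between the pads) lies 19 mm behind it (env.grip_depth is the distance from the TCP to the grasp point, in m); z points along the fingers, y is the direction in which the jaws open and shut (so a half turn about z gives the same grasp; the last joint's range is limited). The gripper opens to 87 mm and grips with 3 to 60 N. Pads are 19 mm wide; open, the fingers measure 117 mm over their backs; the gripper's body (75 mm by 190 mm) begins 51 mm behind the grasp point.
Start: joints at [-1.429, 0.527, 1.433, -0, 1.181, -0.178], TCP at [0.197, -0.593, 0.223] pointing down, gripper open.
Joint ranges: [-3.08, 3.08], [-0.75, 2.2], [0.22, 2.44], [-1.43, 4.57], [0, 2.65], [-2.85, 2.85]. Speed limits (rad/s): [2.79, 2.79, 3.14, 3.14, 3.14, 3.14].

### API

Orientations are given as [roll, pitch, yaw] about the fixed x, y, z axes, in that order (R = Rz(yaw) Ry(pitch) Rx(roll)).
In Python, from cell import env gives the robot as it stands.
- The arm moves only by the shell command python3 -m inch 'ROWS' [FORCE]. ROWS is JSON, a list of rows, each a list of 7 numbers: the shift along the tool's x, y, z in cm, then the turn, a rotation vector about the tool's x, y, z in rad, then the closure, from -1 (fully open) to 1 (shut). A call has 1 to 8 rows; each row is the pose to reach, as a shift and turn from the pose commanded when the call began, along the tool's axes at that moment; what a row does not reach only later rows make up. A row lasts 1/10 s, in which the tool goes at most 50 mm and 8.59 degrees, less where a joint would pass 70% of its speed; a pose out of reach is approached as far as the arm can. A call with a gripper value outside its range is refused whole. The fingers move at their own pace and stop on an object; FORCE is the grip in N (left out, the last holds). Time passes only in rows, so rows that repeat a pose let the fingers close. It gives the time, the measured TCP pose, the force and the opening at its end, in the units of the state.
- env.sense(): the state, without advancing time (a new reading comes with each control period).
- env.camera(name): name is "scene" or "top" or "wrist"; returns a dict with "image" (480x640x3 uint8, red, green, blue), "mtx" (3x3 intrinsics, pixels), "R" (3x3) and "t" (3): a world point X has camera coordinates R X + t. Camera axes: x right, y down, z forward; pixel columns grow to the right and rows downward; lengths in m; the calibration is good to about 2 mm. A picture is of the moment at which its call begins. There is no depth.
- env.job_done(): hands the job in, once; it reports no verdict.
The state is a dict: "t": time; "q": joint angles; "dq": joint speeds; "effort": joint torques, N m; "tool_pos": TCP position; "tcp_rot": TCP orientation; "contact_force": force on the tool from outside, world axes, zero at the start; "torque": the same for the moment, N m; "width": finger opening in m.
Only numpy, scipy, OpenCV 4.12 (cv2) and the standard library are available. Lean on these libraries where they do the work, as an engineer would, in place of code of your own. Each camera call takes 0.05 s, during which the arm holds its last target.

## Working session

There is one attempt and no reset: what is moved stays moved. The work goes in short steps, Python scripts to look and compute and a shell command to move; the robot and the scene stay as the last step left them, time stands still between calls to the robot, and variables do not carry over. Pictures are saved under pics/ and viewed, and the job is handed in when it is done.

```bash
mkdir -p pics; ls
python3 - <<'E'
from cell import env
import cv2
for n in("scene","top","wrist"):
    c=env.camera(n); cv2.imwrite(f"pics/{n}0.png",c["image"][:,:,::-1]); print(n,c["mtx"].tolist(),c["R"].round(4).tolist(),c["t"].round(4).tolist())
print(env.sense())
E
```

```text
pics
scene [[532.4286969448206, 0.0, 328.8434912366826], [0.0, 532.4286969448206, 235.0580376950693], [0.0, 0.0, 1.0]] [[0.5583, 0.8296, -0.0], [0.6906, -0.4647, -0.5542], [-0.4598, 0.3094, -0.8324]] [-0.3141, -0.3394, 1.5071]
top [[546.5643168973288, 0.0, 322.42147021937996], [0.0, 546.5643168973288, 242.6090921156758], [0.0, 0.0, 1.0]] [[-0.0133, -0.9999, -0.0001], [-0.9841, 0.0131, -0.1771], [0.1771, -0.0023, -0.9842]] [-0.006, 0.5918, 1.3745]
wrist [[415.1335937535821, 0.0, 328.6497934833613], [0.0, 415.1335937535821, 233.23170354180883], [0.0, 0.0, 1.0]] [[0.3153, -0.949, -0.0025], [-0.9073, -0.3022, 0.2925], [-0.2783, -0.0899, -0.9563]] [-0.6242, -0.0347, 0.3919]
{'t': 0.15, 'q': array([-1.42850148e+00,  5.28260468e-01,  1.43359183e+00,  3.55015303e-05,
        1.18135657e+00, -1.78524937e-01]), 'dq': array([-0.00085881, -0.00309531, -0.00400755, -0.00094837,  0.00073047,
        0.00155942]), 'effort': array([ 5.72141289e-04, -4.40431345e+01, -1.76842296e+01,  6.33619633e-02,
        5.52669866e-02, -9.30356259e-05]), 'tool_pos': array([ 0.19703567, -0.59256174,  0.22179673]), 'tcp_rot': array([-3.14000796e+00, -3.19303205e-04,  3.20806029e-01]), 'contact_force': array([0.1494792 , 0.25238703, 0.2866823 ]), 'torque': array([-0.00552321, -0.01069224, -0.03024778]), 'width': 0.08703664117542699}
```

View pics/scene0.png

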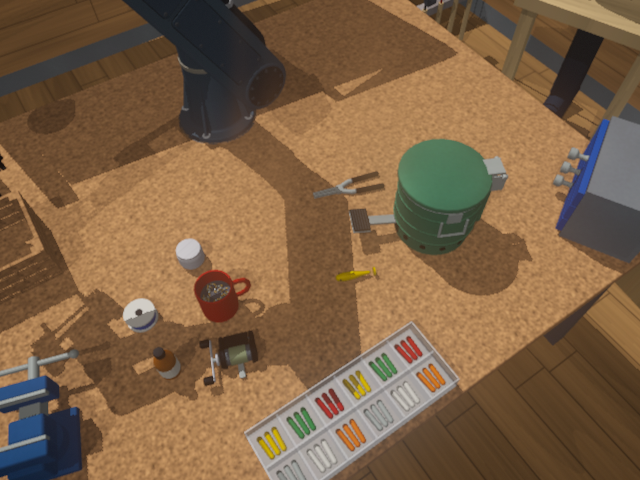

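View pics/top0.png

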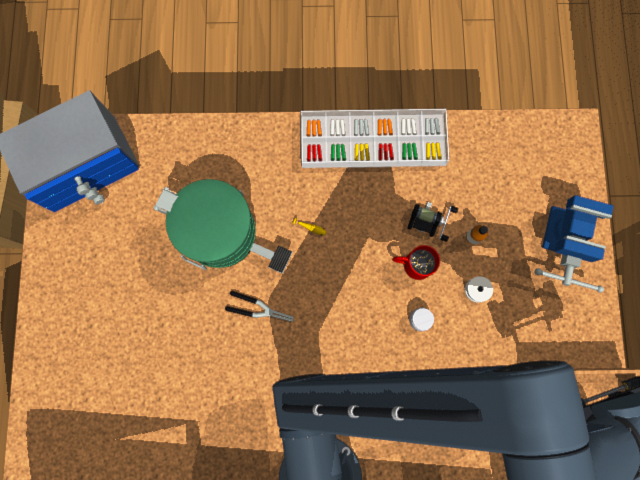

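View pics/wrist0.png

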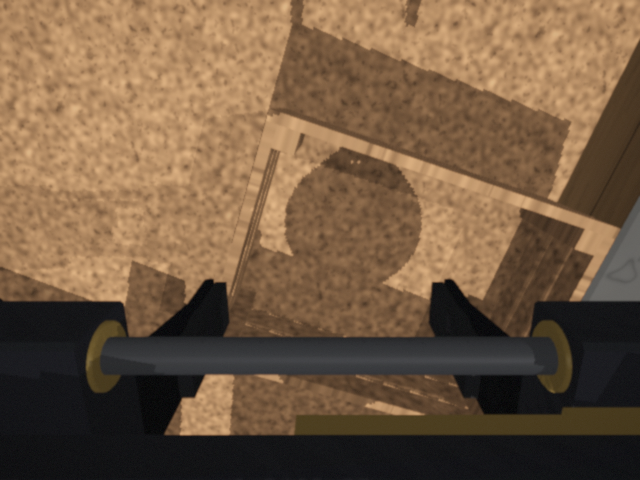

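Run:
```python
import cv2,numpy as np
a=cv2.imread("pics/top0.png")[170:340,150:340]; b=cv2.imread("pics/scene0.png")[130:300,300:520]
cv2.imwrite("pics/topz.png",cv2.resize(a,None,fx=4,fy=3.5,interpolation=2) if 0 else cv2.resize(a,None,fx=3.5,fy=3.5,interpolation=2))
cv2.imwrite("pics/scenez.png",cv2.resize(b,None,fx=3.5,fy=3.5,interpolation=2))
```

```text
(no output)
```

View pics/topz.png

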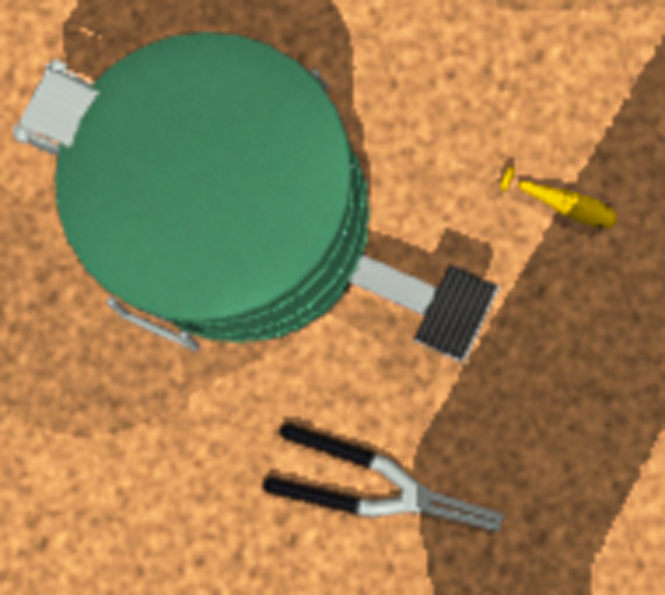

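View pics/scenez.png

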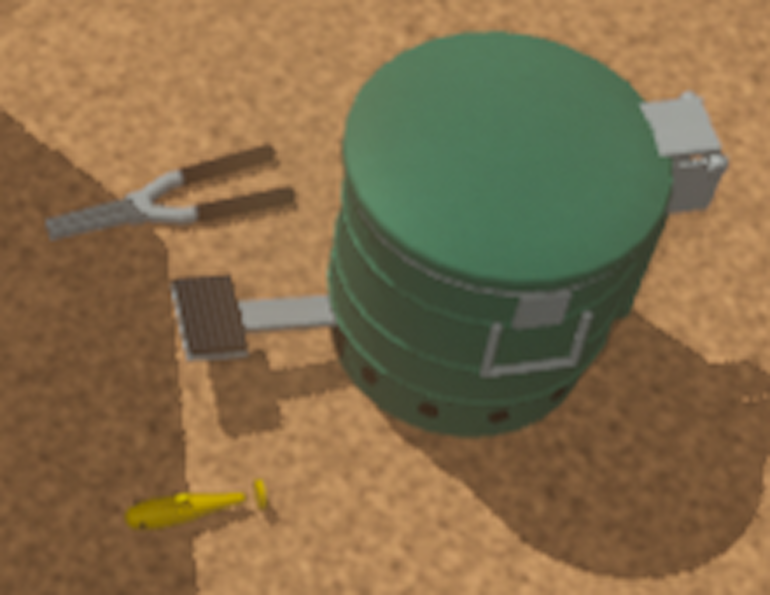

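```bash
cat > h.py <<'E'
import numpy as np, cv2
from cell import env
def ray(c,p):
    K,R,t=map(np.array,(c["mtx"],c["R"],c["t"]))
    d=R.T@np.linalg.inv(K)@np.array([p[0],p[1],1.]); return -R.T@t,d
def onz(c,p,z):
    o,d=ray(c,p); return o+d*(z-o[2])/d[2]
def proj(c,X): 
    x=c["mtx"]@(c["R"]@np.array(X)+c["t"]); return x[:2]/x[2]
E
python3 - <<'E'
from h import *
T=env.camera("top");S=env.camera("scene")
f=lambda a,o:[(o[0]+x/3.5,o[1]+y/3.5) for x,y in a]
tc=f([(452,266),(497,285),(463,360),(416,339)],(150,170))
sc=f([(173,280),(228,277),(245,353),(190,357)],(300,130))
P=np.array([onz(T,p,.058) for p in tc]); Q=np.array([onz(S,p,.058) for p in sc])
print(P.round(4),P.mean(0));print(Q.round(4),Q.mean(0))
# lid centre
print("lid from top", onz(T,(150+204/3.5,170+176/3.5),.205))
for n,p in dict(hinge=(58,100),).items(): print(n,onz(T,f([p],(150,170))[0],.2))
for n,p in dict(lure1=(508,175),lure2=(610,218),pl_a=(285,430),pl_b=(268,485),pl_tip=(500,520)).items(): print(n,onz(T,f([p],(150,170))[0],.01))
for n,p in dict(mug=(423,263),bottle=(480,233)).items(): print(n,onz(T,p,.09))
E
```

```text
[[0.5833 0.0987 0.058 ]
 [0.5685 0.0653 0.058 ]
 [0.5129 0.0906 0.058 ]
 [0.529  0.1252 0.058 ]] [0.5484372  0.09495644 0.058     ]
[[0.514  0.091  0.058 ]
 [0.5326 0.1231 0.058 ]
 [0.5886 0.0959 0.058 ]
 [0.5711 0.0643 0.058 ]] [0.55156804 0.09354503 0.058     ]
lid from top [0.62104554 0.25347158 0.205     ]
hinge [0.67623629 0.35472815 0.2       ]
lure1 [0.6626368  0.05913644 0.01      ]
lure2 [ 0.62762998 -0.01939867  0.01      ]
pl_a [0.46743067 0.22866701 0.01      ]
pl_b [0.426218   0.24078838 0.01      ]
pl_tip [0.39779056 0.0663107  0.01      ]
mug [ 0.52928852 -0.26708231  0.09      ]
bottle [ 0.60453779 -0.41597702  0.09      ]
```

```bash
python3 - <<'E'
from h import *
c=env.camera("wrist"); s=env.sense(); p=-c["R"].T@c["t"]; from scipy.spatial.transform import Rotation as Ro
R=Ro.from_euler("xyz",s["tcp_rot"]).as_matrix(); print("cam in tool",R.T@(p-s["tool_pos"]))
E
python3 -m inch '[[1,-1,0,0,0,0,1],[4,-4,0,0,0,0,1],[7,-7,0,0,0,0,1],[10,-10,0,0,0,0,1],[13,-13,0,0,0,0,1],[16,-16,0,0,0,0,1],[18,-18,0,0,0,0,1],[18.5,-18.5,0,0,0,0,1]]' 20
```

```text
cam in tool [ 0.08132458  0.00045195 -0.16146372]
t: 1.1
tool_pos: [0.3149, -0.3547, 0.2226]
tcp_rot: [-3.139, -0.0, 0.324]
contact_force: [-0.5, -0.8, 0.9]
width: 0.031
```

```bash
python3 -m inch '[[1,-1,0,0,0,-0.05,1],[3,-3,0,0,0,-0.1,1],[6,-6,0,0,0,-0.2,1],[9,-9,0,0,0,-0.3,1],[12,-12,0,0,0,-0.4,1],[14.5,-14,0,0,0,-0.5,1],[16,-15.3,0,0,0,-0.58,1],[16.5,-15.5,0,0,0,-0.6,1]]'
python3 - <<'E'
from h import *
from scipy.spatial.transform import Rotation as Ro
s=env.sense();R=Ro.from_euler("xyz",s["tcp_rot"]);print(s["q"],R.as_matrix().T@(np.array([.526,.040,.2])-s["tool_pos"]))
print((R.inv()*Ro.from_euler("xyz",[np.pi,0,1.152])).as_rotvec())
E
```

```text
t: 1.9
tool_pos: [0.4227, -0.1588, 0.2226]
tcp_rot: [3.141, -0.0, 0.925]
contact_force: [0.3, 0.5, 0.3]
width: 0.0
[-6.07899844e-01  2.95020888e-01  1.85066165e+00  1.86223361e-04
  9.95770505e-01  3.74574451e-02] [ 0.22096722 -0.03711031  0.02262322]
[ 1.51370584e-04 -1.45568576e-04 -2.26662230e-01]
```

```bash
python3 -m inch '[[1,0,0,0,0,-0.03,1],[4,-0.5,0,0,0,-0.06,1],[8,-1,0,0,0,-0.1,1],[12,-2,0,0,0,-0.14,1],[16,-3,0,0,0,-0.18,1],[19.5,-3.5,0,0,0,-0.22,1],[21.5,-3.7,0,0,0,-0.227,1],[22,-3.7,0,0,0,-0.227,1]]'
python3 -m inch '[[0,0,0,0,0.05,0,1],[0,0,0,0,0.13,0,1],[0,0,0,0,0.21,0,1],[0,0,0,0,0.3,0,1],[0,0,0,0,0.39,0,1],[0,0,0,0,0.47,0,1],[0,0,0,0,0.52,0,1],[0,0,0,0,0.52,0,1]]'
python3 - <<'E'
from h import *
for n in("scene","top","wrist"):
    c=env.camera(n); cv2.imwrite(f"pics/{n}1.png",c["image"][:,:,::-1])
from scipy.spatial.transform import Rotation as Ro
s=env.sense();print(s["q"],s["tool_pos"],Ro.from_euler("xyz",s["tcp_rot"]).as_matrix())
E
```

```text
t: 2.7
tool_pos: [0.5271, 0.0382, 0.2225]
tcp_rot: [3.141, -0.0, 1.149]
contact_force: [0.6, -0.1, -0.4]
width: 0.0004
t: 3.5
tool_pos: [0.525, 0.0347, 0.2217]
tcp_rot: [-3.139, -0.519, 1.142]
contact_force: [0.5, -0.2, -0.0]
width: 0.0006
[-0.45169529  0.38758192  1.84479233  0.62073759  1.02042816 -0.38950478] [0.52583803 0.03657618 0.22265936] [[ 3.57247517e-01  9.11363668e-01  2.04427189e-01]
 [ 7.91475267e-01 -4.11601891e-01  4.51830483e-01]
 [ 4.95924504e-01  3.83745860e-04 -8.68365556e-01]]
```

View pics/scene1.png

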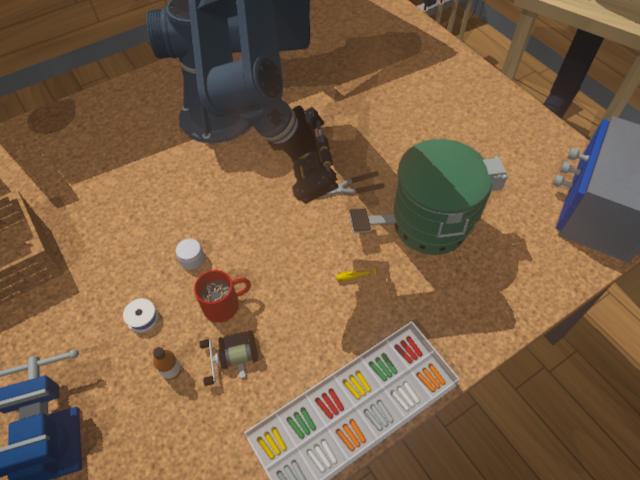

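View pics/wrist1.png

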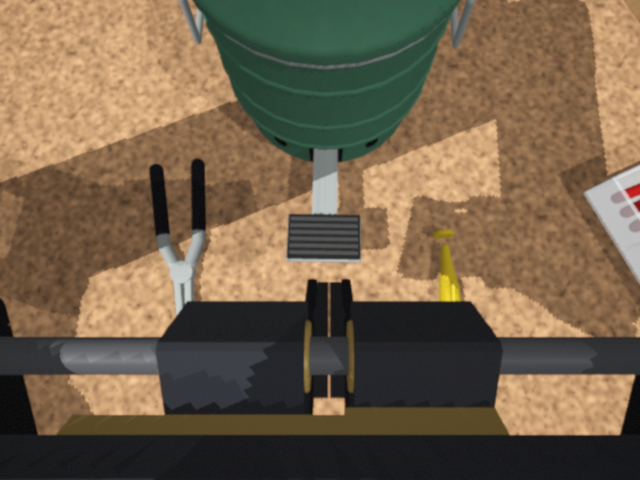

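View pics/top1.png

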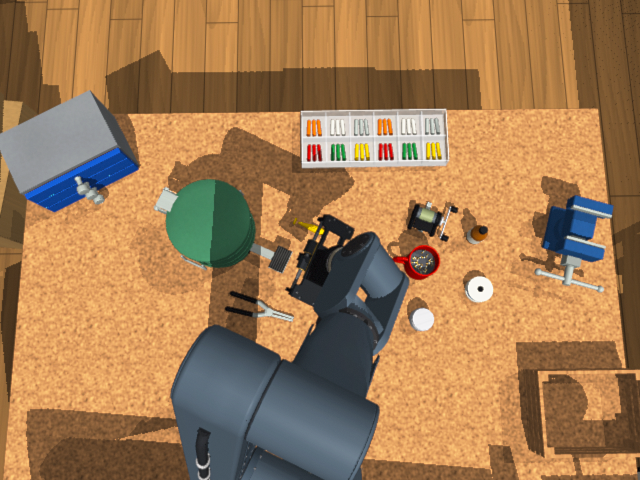

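```bash
cat > tgt.py <<'E'
from h import *
import sys
from scipy.spatial.transform import Rotation as Ro
s=env.sense();R=Ro.from_euler("xyz",s["tcp_rot"]).as_matrix()
t=np.array(list(map(float,sys.argv[1:4])))
print("cm",(R.T@(t-s["tool_pos"])*100).round(2),"up1cm",R.T[:,2].round(4),s["tool_pos"].round(4),s["contact_force"].round(1))
E
python3 - <<'E'
from h import *
c=env.camera("wrist"); print(onz(c,(323.5,237),.058))
E
python3 tgt.py .5515 .098 .09
```

```text
[0.54897886 0.09673605 0.058     ]
cm [-0.85 -0.18 14.81] up1cm [ 4.961e-01  7.000e-04 -8.683e-01] [0.5259 0.0371 0.2228] [-0.7 -0.2 -0.5]
```

```bash
python3 -m inch '[[0,0,1,0,0,0,1],[-0.2,0,4,0,0,0,1],[-0.4,0,7,0,0,0,1],[-0.6,-0.1,10,0,0,0,1],[-0.8,-0.2,12.5,0,0,0,1],[-0.85,-0.2,14,0,0,0,1],[-0.85,-0.2,14.8,0,0,0,1],[-0.85,-0.2,14.8,0,0,0,1]]'
python3 tgt.py .5515 .098 .065
python3 - <<'E'
from h import *
c=env.camera("wrist"); cv2.imwrite("pics/wrist2.png",c["image"][:,:,::-1])
c=env.camera("scene"); cv2.imwrite("pics/scene2.png",cv2.resize(c["image"][130:300,260:480,::-1],None,fx=3.5,fy=3.5))
E
```

```text
t: 4.5
tool_pos: [0.5509, 0.0994, 0.0893]
tcp_rot: [-3.14, -0.52, 1.148]
contact_force: [-0.1, 0.3, -1.2]
width: 0.0004
cm [-1.29  0.11  2.06] up1cm [ 0.4967 -0.001  -0.8679] [0.5509 0.0994 0.0893] [-0.1  0.3 -1.2]
```

View pics/wrist2.png

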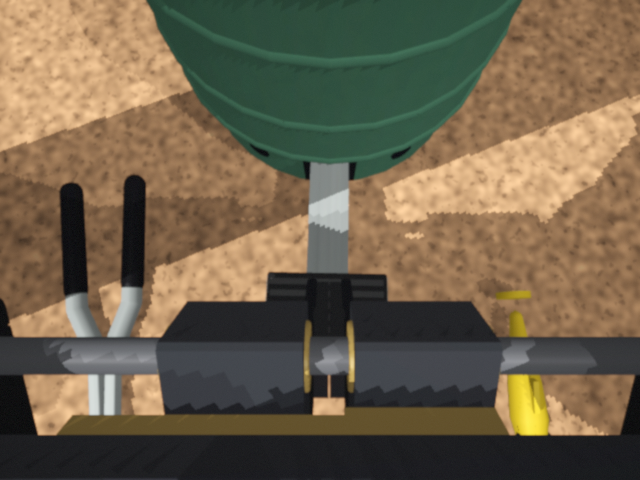

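View pics/scene2.png

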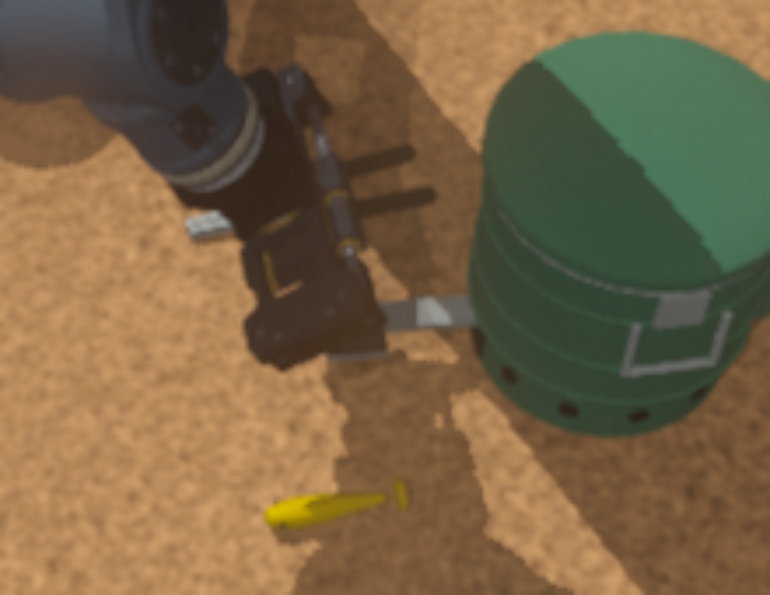

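Fingers sit over the tread (wrist picture: tread at about 327,285; tips at 330,290), and the can is well clear. Descending slowly to contact.

```bash
python3 -m inch '[[-0.15,0,0.26,0,0,0,1],[-0.3,0,0.52,0,0,0,1],[-0.5,0,0.87,0,0,0,1],[-0.7,0,1.22,0,0,0,1],[-0.9,0,1.56,0,0,0,1],[-1.05,0,1.82,0,0,0,1],[-1.15,0,2.0,0,0,0,1],[-1.2,0,2.1,0,0,0,1]]'
python3 -m inch '[[-0.05,0,0.09,0,0,0,1],[-0.1,0,0.17,0,0,0,1],[-0.15,0,0.26,0,0,0,1],[-0.2,0,0.35,0,0,0,1]]'
```

```text
t: 5.4
tool_pos: [0.551, 0.0987, 0.0654]
tcp_rot: [-3.141, -0.52, 1.148]
contact_force: [-0.7, -0.6, 0.6]
width: 0.0004
t: 5.8
tool_pos: [0.5512, 0.0987, 0.0627]
tcp_rot: [3.141, -0.521, 1.148]
contact_force: [-3.4, -3.3, 11.0]
width: 0.0003
```

```bash
python3 -m inch '[[-0.05,0,0.09,0,0,0,1],[-0.1,0,0.17,0,0,0,1],[-0.2,0,0.35,0,0,0,1],[-0.3,0,0.52,0,0,0,1],[-0.4,0,0.69,0,0,0,1],[-0.5,0,0.87,0,0,0,1],[-0.6,0,1.04,0,0,0,1],[-0.7,0,1.22,0,0,0,1]]'
python3 -m inch '[[-0.1,0,0.17,0,0,0,1],[-0.2,0,0.35,0,0,0,1],[-0.3,0,0.52,0,0,0,1],[-0.4,0,0.69,0,0,0,1],[-0.5,0,0.87,0,0,0,1],[-0.6,0,1.04,0,0,0,1]]'
python3 - <<'E'
from h import *
c=env.camera("scene"); cv2.imwrite("pics/scene3.png",c["image"][:,:,::-1])
E
```

```text
t: 6.6
tool_pos: [0.5509, 0.0978, 0.0485]
tcp_rot: [3.14, -0.52, 1.149]
contact_force: [-4.7, -5.4, 10.0]
width: 0.0001
t: 7.2
tool_pos: [0.551, 0.0978, 0.0362]
tcp_rot: [3.14, -0.519, 1.148]
contact_force: [-3.0, -5.2, 7.1]
width: 0.0001
```

View pics/scene3.png

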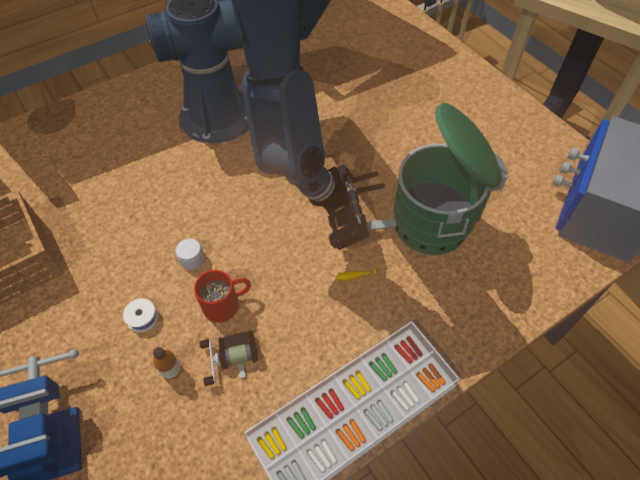

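```bash
python3 -m inch '[[-0.1,0,0.17,0,0,0,1],[-0.2,0,0.35,0,0,0,1],[-0.3,0,0.52,0,0,0,1],[-0.35,0,0.61,0,0,0,1],[-0.4,0,0.69,0,0,0,1],[-0.42,0,0.73,0,0,0,1]]'
python3 -m inch '[[-0.025,0,0.045,0,0,0,1],[-0.05,0,0.09,0,0,0,1],[-0.05,0,0.09,0,0,0,1]]'
```

```text
t: 7.85
tool_pos: [0.5512, 0.0982, 0.0273]
tcp_rot: [3.141, -0.52, 1.148]
contact_force: [-1.7, -3.6, 4.7]
width: 0.0003
t: 8.15
tool_pos: [0.5513, 0.0985, 0.0261]
tcp_rot: [3.141, -0.52, 1.148]
contact_force: [-0.9, -3.2, 3.6]
width: 0.0005
```

```bash
python3 -m inch '[[-0.025,0,0.045,0,0,0,1],[-0.05,0,0.09,0,0,0,1],[-0.05,0,0.09,0,0,0,1]]'
```

```text
t: 8.45
tool_pos: [0.5513, 0.0985, 0.0257]
tcp_rot: [3.141, -0.521, 1.148]
contact_force: [-2.5, -5.2, 7.6]
width: 0.0002
```

```bash
python3 -m inch '[[-0.01,0,0.02,0,0,0,1],[-0.02,0,0.03,0,0,0,1],[-0.02,0,0.03,0,0,0,1],[-0.02,0,0.03,0,0,0,1]]'
python3 - <<'E'
from h import *
for n in ("scene","top"):
    c=env.camera(n); cv2.imwrite(f"pics/{n}4.png",c["image"][:,:,::-1])
    h=np.array([.407,.914,0]);can=np.array([.550,.0945,0])+.178*h
    for a in (0.9,.96,1.047):
        hp=can+.126*h+[0,0,.185]
        e=hp+.227*(-h*np.cos(a)+np.array([0,0,1])*np.sin(a)); print(n,a,proj(c,e))
E
```

```text
t: 8.85
tool_pos: [0.5513, 0.0985, 0.0257]
tcp_rot: [3.141, -0.521, 1.148]
contact_force: [-3.4, -4.7, 10.3]
width: 0.0005
scene 0.9 [452.7034053  113.31400168]
scene 0.96 [459.19817834 109.34380631]
scene 1.047 [469.03547424 103.94315666]
top 0.9 [197.37800561 205.82560291]
top 0.96 [191.66462203 202.8104491 ]
top 1.047 [183.03039912 198.36477681]
```

View pics/scene4.png

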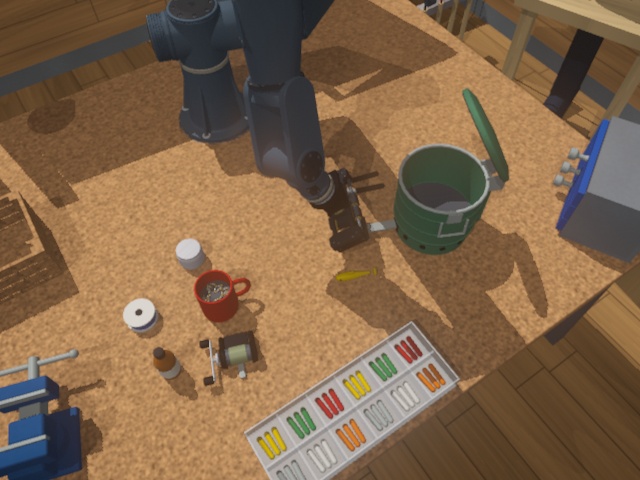

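View pics/top4.png

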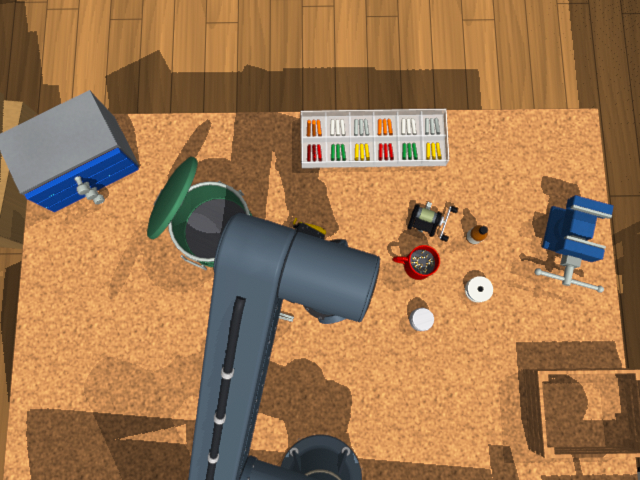

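The lid's free edge is at about (470, 95) in the scene view, which matches the predicted fully open position. The force has also risen on the stop. Holding now.

```bash
python3 -m inch '[[0,0,0,0,0,0,1],[0,0,0,0,0,0,1],[0,0,0,0,0,0,1],[0,0,0,0,0,0,1],[0,0,0,0,0,0,1],[0,0,0,0,0,0,1],[0,0,0,0,0,0,1],[0,0,0,0,0,0,1]]'
python3 -m inch '[[0,0,0,0,0,0,1],[0,0,0,0,0,0,1],[0,0,0,0,0,0,1],[0,0,0,0,0,0,1],[0,0,0,0,0,0,1],[0,0,0,0,0,0,1],[0,0,0,0,0,0,1],[0,0,0,0,0,0,1]]'
python3 -m inch '[[0,0,0,0,0,0,1],[0,0,0,0,0,0,1],[0,0,0,0,0,0,1],[0,0,0,0,0,0,1],[0,0,0,0,0,0,1],[0,0,0,0,0,0,1],[0,0,0,0,0,0,1],[0,0,0,0,0,0,1]]'
python3 -m inch '[[0,0,0,0,0,0,1],[0,0,0,0,0,0,1],[0,0,0,0,0,0,1],[0,0,0,0,0,0,1],[0,0,0,0,0,0,1],[0,0,0,0,0,0,1],[0,0,0,0,0,0,1],[0,0,0,0,0,0,1]]'
```

```text
t: 9.75
tool_pos: [0.5514, 0.0985, 0.0257]
tcp_rot: [3.141, -0.521, 1.148]
contact_force: [-2.6, -6.1, 11.5]
width: 0.0003
t: 10.55
tool_pos: [0.5513, 0.0985, 0.0256]
tcp_rot: [3.141, -0.521, 1.148]
contact_force: [-4.0, -5.9, 11.2]
width: 0.0005
t: 11.35
tool_pos: [0.5514, 0.0985, 0.0257]
tcp_rot: [3.14, -0.521, 1.148]
contact_force: [-2.4, -5.3, 11.2]
width: 0.0007
t: 12.15
tool_pos: [0.5513, 0.0985, 0.0257]
tcp_rot: [3.141, -0.521, 1.148]
contact_force: [-2.4, -4.6, 10.6]
width: 0.0007
```

```bash
python3 -m inch '[[0.03,0,-0.04,0,0,0,1],[0.06,0,-0.1,0,0,0,1],[0.1,0,-0.17,0,0,0,1],[0.15,0,-0.26,0,0,0,1],[0.2,0,-0.35,0,0,0,1],[0.25,0,-0.43,0,0,0,1],[0.3,0,-0.52,0,0,0,1],[0.35,0,-0.61,0,0,0,1]]'
python3 -m inch '[[0.05,0,-0.09,0,0,0,1],[0.1,0,-0.17,0,0,0,1],[0.15,0,-0.26,0,0,0,1],[0.2,0,-0.35,0,0,0,1],[0.25,0,-0.43,0,0,0,1],[0.3,0,-0.52,0,0,0,1],[0.35,0,-0.61,0,0,0,1],[0.4,0,-0.69,0,0,0,1]]'
python3 -m inch '[[0.05,0,-0.09,0,0,0,1],[0.1,0,-0.17,0,0,0,1],[0.15,0,-0.26,0,0,0,1],[0.2,0,-0.35,0,0,0,1],[0.25,0,-0.43,0,0,0,1],[0.3,0,-0.52,0,0,0,1],[0.35,0,-0.61,0,0,0,1],[0.4,0,-0.69,0,0,0,1]]'
```

```text
t: 12.95
tool_pos: [0.5512, 0.0985, 0.032]
tcp_rot: [3.141, -0.52, 1.148]
contact_force: [-0.6, -3.4, 5.0]
width: 0.0006
t: 13.75
tool_pos: [0.5513, 0.0985, 0.0402]
tcp_rot: [3.141, -0.52, 1.148]
contact_force: [-1.3, -3.8, 7.3]
width: 0.0004
t: 14.55
tool_pos: [0.5514, 0.0988, 0.0485]
tcp_rot: [3.141, -0.521, 1.148]
contact_force: [-0.9, -2.1, 8.2]
width: 0.0006
```

```bash
python3 -m inch '[[0.05,0,-0.09,0,0,0,1],[0.1,0,-0.17,0,0,0,1],[0.15,0,-0.26,0,0,0,1],[0.2,0,-0.35,0,0,0,1],[0.25,0,-0.43,0,0,0,1],[0.3,0,-0.52,0,0,0,1],[0.35,0,-0.61,0,0,0,1],[0.4,0,-0.69,0,0,0,1]]'
python3 -m inch '[[0.03,0,-0.05,0,0,0,1],[0.06,0,-0.1,0,0,0,1],[0.09,0,-0.15,0,0,0,1],[0.12,0,-0.2,0,0,0,1],[0.15,0,-0.25,0,0,0,1],[0.18,0,-0.3,0,0,0,1],[0.2,0,-0.35,0,0,0,1],[0.23,0,-0.4,0,0,0,1]]'
python3 -m inch '[[0.03,0,-0.05,0,0,0,1],[0.06,0,-0.1,0,0,0,1],[0.09,0,-0.15,0,0,0,1],[0.12,0,-0.2,0,0,0,1],[0.15,0,-0.25,0,0,0,1],[0.18,0,-0.3,0,0,0,1],[0.2,0,-0.35,0,0,0,1],[0.23,0,-0.4,0,0,0,1]]'
```

```text
t: 15.35
tool_pos: [0.5516, 0.0993, 0.0568]
tcp_rot: [3.141, -0.522, 1.148]
contact_force: [-0.1, -2.6, 8.2]
width: 0.0004
t: 16.15
tool_pos: [0.5518, 0.0997, 0.0616]
tcp_rot: [3.142, -0.523, 1.148]
contact_force: [0.8, -0.6, 8.7]
width: 0.0007
t: 16.95
tool_pos: [0.5502, 0.0988, 0.0644]
tcp_rot: [-3.14, -0.519, 1.148]
contact_force: [0.3, -0.6, -0.1]
width: 0.0005
```

```bash
python3 -m inch '[[0.1,0,-0.2,0,0,0,1],[0.2,0,-0.5,0,0,0,1],[0.4,0,-1,0,0,0,1],[0.4,0,-2.5,0,0,0,1],[0.4,0,-5,0,0,0,1],[0.4,0,-8,0,0,0,1],[0.4,0,-11,0,0,0,1],[0.4,0,-13,0,0,0,1]]'
python3 -m inch '[[0,0,-0.5,0,0,0,1],[0,0,-0.5,0,0,0,1],[0,0,-0.5,0,0,0,1],[0,0,-0.5,0,0,0,1]]'
python3 - <<'E'
from h import *
for n in ("scene","top","wrist"):
    c=env.camera(n); cv2.imwrite(f"pics/{n}5.png",c["image"][:,:,::-1])
    if n!="wrist":
        a=cv2.imread(f"pics/{n}0.png")
        cv2.imwrite(f"pics/d{n}5.png",cv2.absdiff(a,np.ascontiguousarray(c["image"][:,:,::-1])))
a=cv2.imread("pics/scene0.png")[130:300,300:520];b=cv2.imread("pics/scene5.png")[130:300,300:520]
cv2.imwrite("pics/cmp.png",cv2.resize(np.hstack([a,b]),None,fx=1.8,fy=1.8))
print(env.sense()["contact_force"])
E
```

```text
t: 17.75
tool_pos: [0.5259, 0.0419, 0.1816]
tcp_rot: [3.139, -0.519, 1.148]
contact_force: [-0.4, -0.7, 0.5]
width: 0.0007
t: 18.15
tool_pos: [0.5244, 0.0414, 0.1831]
tcp_rot: [-3.139, -0.52, 1.147]
contact_force: [-0.1, 1.1, -0.1]
width: 0.0005
[ 0.33716947 -0.30021199 -0.22758057]
```

View pics/scene5.png

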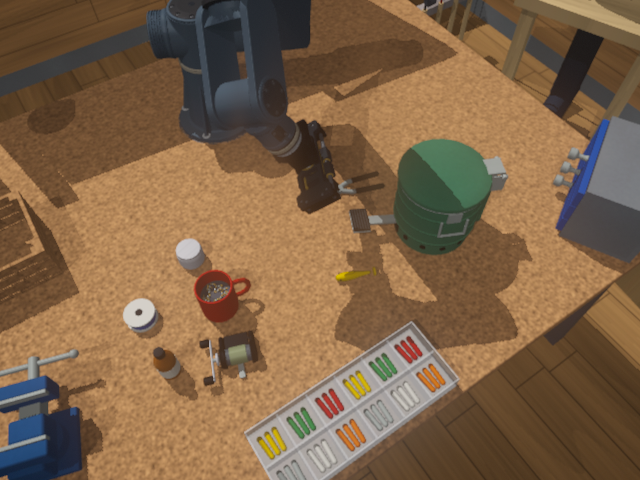

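View pics/cmp.png

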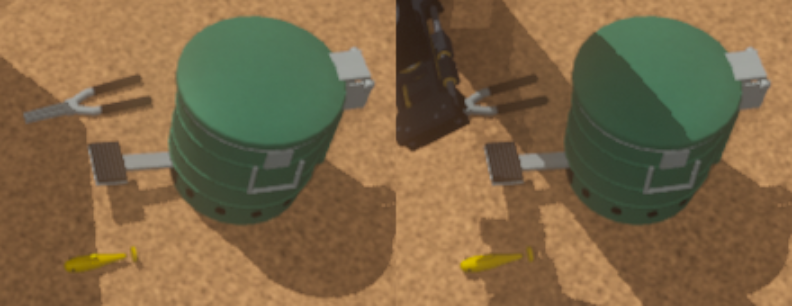

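View pics/wrist5.png

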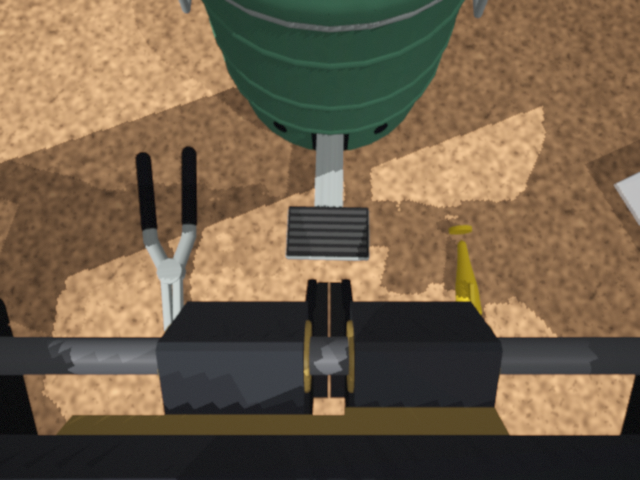

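The lid is shut, the pedal is back up at (361, 220), and nothing on the bench looks moved from the first picture. The hand is clear and reads no force, so I'm handing in.

```bash
python3 -c "
from cell import env
print(env.job_done()); s=env.sense(); print(s['t'],s['contact_force'])"
```

```text
the job is handed in; nothing more can be done
None
the job is handed in; nothing more can be done
```

I pressed the pedal with closed fingertips, tilting the hand about 30° away from the can so the wrist camera stayed clear of it. The lid opened onto its stop and I held it there for about 3.7 s. I then let the pedal up at 5–10 mm/s, backed the hand off about 13 cm, and handed the job in at about 18 s.

**Open position:** the lid edge in the camera view matched the fully open position. The force on the pedal stayed at 10–12 N during the hold, so it was on its stop.

**After release:** the last pictures show the lid shut and the pedal up. By eye, the can and everything else look to be where they started. The wrist read about zero force.

**Not measured:** I had no direct reading of the lid's angle or closing speed. From my release speed, the lid should have closed at about 0.3 rad/s or slower, against the 1.5 rad/s limit. No check failed. The biggest disagreement was about 3 mm between cameras on where the pedal was, which was small enough to ignore.

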